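# Card into split housing, cover held shut on its dowels

## Robot

A 7-joint arm with a two-finger parallel gripper is mounted at the origin on a cart in front of the work surface, level with it; the furniture and walls round the work are solid. World frame = base frame: x ahead of the robot, y to its left, z up, the work surface at z = 0. Lengths are in m, angles in degrees, forces in N, time in s.
With the tool pointing down it reaches from about 0.4 to 0.85 m from the base axis. Payload 6.9 kg.
Tool frame: the origin (TCP) lies between the finger pads; the fingertips stand 22 mm ahead of it and the grasp point (between the pads) lies 3 mm ahead of it; z points along the fingers, y is the line along which they close (so a half turn about z gives the same grasp; the last joint's range is limited). The gripper opens to 85 mm and grips with 20 to 120 N. Pads are 22 mm wide; open, the fingers measure 114 mm over their backs; the gripper's body (76 mm by 85 mm) begins 54 mm behind the grasp point. The pads swing forward as they close: fully open they stand 13 mm farther back than shut.
Start: joints at [81.159, 29.078, -13.613, 85.955, 7.202, 65.827, -8.869], TCP at [0.161, -0.604, 0.253] pointing down, gripper open.
Joint ranges: [-176.47, 176.47], [-13.61, 117.27], [-81.72, 77.17], [0.22, 143.17], [-87.28, 267.28], [10, 112.55], [-165.47, 165.47]. Speed limits (degrees/s): [136.94, 136.94, 180, 180, 180, 180, 180].

## Interface

Orientations are given as [roll, pitch, yaw] about the fixed x, y, z axes, in that order (R = Rz(yaw) Ry(pitch) Rx(roll)).
In Python, from rig import sense, camera, finish_job, boxes_of, tip_of gives the robot as it stands.
- The arm moves only by the shell command python3 -m creep 'ROWS' [OPENING]. ROWS is JSON, a list of rows, each an object of numbers: "dx", "dy", "dz": the shift along the tool's x, y, z in mm; "ax", "ay", "az": the turn, a rotation vector about the tool's x, y, z in rad. In form: [{"dx": .., "dy": .., "dz": .., "ax": .., "ay": .., "az": ..}, ...]. A call has 1 to 10 rows; each row shifts and turns the commanded pose from where the row before left it, along the tool's axes as they then stand; what a row does not reach is not made up. A row lasts 1/12 s, in which the tool goes at most 41.7 mm and 7.16 degrees, less where a joint would pass 70% of its speed; a pose out of reach is approached as far as the arm can. A call with a gripper value outside its range is refused whole. OPENING is the opening, from 0 (shut) to 1 (fully open), set as the call begins (- or left out, the last holds). The fingers move at their own pace and stop on an object; the grip force is fixed at half the most. Time passes only in rows, so rows that do not move let the fingers close. It gives the time, the measured TCP pose, the force, the opening and the grip force at its end, in the units of the state.
- sense(): the state, without advancing time (a new reading comes with each control period).
- camera(name): name is "scene" or "top" or "wrist"; returns a dict with "img" (384x512x3 uint8, blue, green, red), "fx", "fy", "cx", "cy" (pixels), "k1" (the pictures are not rectified: a ray, as slopes to the right and down, at radius r is drawn at 1 + k1 r^2 times it, then the intrinsics apply), "world_to_cam" (4x4, takes a point from world to camera coordinates). Camera axes: x right, y down, z forward; pixel columns grow to the right and rows downward; lengths in m; the calibration is good to about 2 mm. A picture is of the moment at which its call begins. There is no depth.
- finish_job(): hands the job in; it is judged then, once.
Trained networks look in the newest picture that a camera, given by its name, has taken for a name from the list of things; names that differ only in an ending like _2 or _b are one class to them, and where a whole thing is asked for, a point or a joint stands for the part that bears it (a point fixed in the world has none). Each returns a list of dicts, best first, with "score" (0 to 1); they miss things now and then, are a little off and sometimes report something else, mostly with a low value. They report only what shows in the picture. A call takes as long as a camera call.
- boxes_of(camera, name): "box" ([left, top, right, bottom] in pixels, round what is visible of it).
- tip_of(camera, name): "pixel" ([column, row] in pixels: a listed point, or the origin of a listed thing).
The state is a dict: "time": time; "joints": joint angles; "dq": joint speeds; "effort": joint torques, N m; "eef_pos": TCP position; "tcp_rot": TCP orientation; "ft_force": force on the tool from outside, world axes, zero at the start; "torque": the same for the moment, N m; "finger_gap": finger opening in m; "gripper_force": force on a finger pad.
Only numpy, scipy, OpenCV 4.12 (cv2) and the standard library are available. Lean on these libraries where they do the work, as an engineer would, in place of code of your own. Each camera call takes 0.05 s, during which the arm holds its last target. There are 200 camera calls.

## Task

Take the blue circuit board out of the rack and stand it on edge in the guide slots of the lower housing half, right down on the floor of the housing, and let go of it. Then fit the loose cover half over it, yellow mark to yellow mark so that both dowels enter their holes, and press it down against the springy seal until the two halves meet. Finish while still holding the cover fully shut with the gripper, as if for a colleague to drive the screws; leave the green board in the rack and the other things on the bench alone.

Things in the scene. Friction and masses are not known exactly. Their poses are not given: they have to be found in the camera images.
- housing_base: Lower half of a split grey metal housing, fixed in a dark steel fixture. Origin: centre of the fixture's underside, on the bench; z up, y along the housing. Fixture plate 124 x 184 x 12 mm. Open tub, outside 50 x 100 mm, walls 3 mm, inner floor z = 15 mm; flange 80 x 144 mm, its top (joint face) at z = 52 mm. Yellow paint dab on the flange at the +y end (x = -12, y = 61 mm).
- guide_floor (a point): middle of the tub's floor (0, 0, 15 mm in housing_base), where the middle of the board's lower edge belongs. Black card guides on both end walls hold one board upright in the plane x = 0, length along y: slot 4 mm wide, 25 mm deep, above it flared to about 11 mm at z = 48 mm; 87 mm between the slot ends.
- dowel_a (a point): foot of the steel dowel at the yellow-marked end, on the joint face: x = 24, y = 61, z = 52 mm in housing_base. Diameter 7 mm, 17 mm high, the last 6 mm tapered to 3 mm.
- dowel_b (a point): foot of the other dowel (same size), on the joint face: x = 0, y = -61, z = 52 mm in housing_base
- housing_cover: Loose upper half, grey metal, 0.25 kg, open side down. Origin: centre of its underside (joint face); z up, y along its length. Flange 80 x 144 mm, 8 mm thick; inside hollow 44 x 94 mm, 38 mm deep. Yellow dab on the flange at the +y end (x = -12, y = 61 mm). Fully shut, its origin is 52 mm above that of housing_base, straight over it, and its axes parallel to those of housing_base.
- cover_grip (a point): where to grip the cover: x = 0, y = 0, z = 28 mm in housing_cover. Over the flange stands a box 50 mm wide (x), 100 mm long (y), up to z = 42 mm, with cooling fins to 46 mm; grip it across its 50 mm, along x, the fingertips on or just above the flange.
- hole_a (a point): centre, on the cover's underside, of the 9 mm through hole for dowel_a: x = 24, y = 61, z = 0 in housing_cover. The holes fit the dowels one way round only.
- hole_b (a point): centre, on the cover's underside, of the 9 mm through hole for dowel_b: x = 0, y = -61, z = 0 in housing_cover
- seal (a joint): how far the orange sealing strip round the tub's mouth is pressed in, m: 0 = standing 3 mm proud of the joint face, 0.003 = flush. It is springy: begins to give at 3 N, flush at 12 N, and lifts the cover 3 mm off the joint face if nobody presses (the cover alone is too light).
- board_rack: Black slotted rack, fixed, 156 x 104 x 38 mm (x, y, z), origin at the centre of its underside. Boards stand on edge across it (length along y) with their lower edge at z = 6 mm, in slots 4.4 mm wide; the two boards stand at x = -36 and x = +36 mm, either way about.
- blue_board: Blue circuit board to be fitted, standing on edge in the rack. Origin: middle of its lower edge; z up its height, y along its length, x through its thickness. 2 mm thick, 85 mm long, 56 mm high, components on its -x face out to 13 mm; along its top a light grey grip bar 8 mm thick (x), 60 mm long, z = 50 to 70 mm: pinch that. Either face may look either way in the housing.
- green_board: Green circuit board in an aluminium edge frame with a black grip bar, same outline as the blue one, standing in the same rack; leave it there. Origin: middle of its lower edge.
- screwdriver: black and orange screwdriver, 197 mm, lying on the bench; leave alone
- screw_tray: blue tray of screws, 64 x 85 x 25 mm; leave alone
- flux_jar: jar with blue lid, 69 mm wide, 71 mm high; leave alone
- multimeter: red multimeter, 187 x 76 x 56 mm; leave alone
- side_cutter: red-handled side cutter, 126 mm, lying on the bench; leave alone

How it is judged:
By the outcome, as a careful person would: the job done as asked, in the order asked, and still so for the second after the job is handed in, while the arm keeps its last pose, push and grip.
It also fails if it takes over 61 s, if anything falls off the work surface, if the arm or the gripper's body presses on something with over 40 N, if the wrist force passes 120 N, or if a joint passes its speed limit or range.

## Working session

There is one attempt and no reset: what is moved stays moved. The work goes in short steps, Python scripts to look and compute and a shell command to move; the robot and the scene stay as the last step left them, time stands still between calls to the robot, and variables do not carry over. Pictures are saved under pics/ and viewed, at most 10 in all, crops included, and the job is handed in when it is done.

```bash
ls; mkdir -p pics; cat > h.py <<'E'
import numpy as np, cv2, json
from rig import sense,camera,boxes_of,tip_of,finish_job
from scipy.spatial.transform import Rotation as R
def ray(c,px):
    # undistort: drawn = s*(1+k1 r^2)
    d=np.array([(px[0]-c['cx'])/c['fx'],(px[1]-c['cy'])/c['fy']]);s=d.copy()
    for _ in range(30): s=d/(1+c['k1']*(s@s))
    W=np.array(c['world_to_cam']);Rm=W[:3,:3];t=W[:3,3]
    o=-Rm.T@t; v=Rm.T@np.array([s[0],s[1],1.]); return o,v
def atz(c,px,z):
    o,v=ray(c,px); return o+v*(z-o[2])/v[2]
def proj(c,p):
    W=np.array(c['world_to_cam']);q=W[:3,:3]@np.array(p)+W[:3,3];s=q[:2]/q[2]
    s=s*(1+c['k1']*(s@s)); return np.array([s[0]*c['fx']+c['cx'],s[1]*c['fy']+c['cy']])
def st():
    s=sense(); print({k:np.round(s[k],4).tolist() for k in ('time','joints','eef_pos','tcp_rot','ft_force','finger_gap')}); return s
E
python3 - <<'E'
from h import *
st()
ims=[]
for n in ('scene','top'):
    c=camera(n); ims.append(c['img']); cv2.imwrite(f'pics/{n}0.png',cv2.resize(c['img'],(800,600)))
    W=np.array(c['world_to_cam']); print(n,'cam at',-W[:3,:3].T@W[:3,3],c['fx'],c['k1'])
    for k,z in [('housing_base',0),('guide_floor',.015),('dowel_a',.052),('dowel_b',.052),('housing_cover',0),('cover_grip',.028),('hole_a',.008),('hole_b',.008),('board_rack',0),('blue_board',.006),('green_board',.006)]:
        print(k,[(round(r['score'],2),np.round(r['pixel']).tolist(),np.round(atz(c,r['pixel'],z),3)[:2].tolist()) for r in tip_of(n,k)[:3]],[(round(r['score'],2),np.round(r['box']).tolist()) for r in boxes_of(n,k)[:2]])
E
```

```text
pics
{'time': 0.0, 'joints': [81.161, 29.1266, -13.608, 86.0108, 7.2023, 65.8271, -8.8693], 'eef_pos': [0.1603, -0.6036, 0.2524], 'tcp_rot': [-179.8944, 0.0028, 14.8841], 'ft_force': [-0.5505, 0.7249, -0.1778], 'finger_gap': 0.0856}
scene cam at [-0.19494389  0.73465309  0.79125785] 391.23514729856004 -0.06511798451970946
housing_base [(0.93, [257.0, 229.0], [0.526, -0.018])] [(0.86, [227.0, 205.0, 289.0, 250.0])]
guide_floor [(0.79, [258.0, 228.0], [0.517, -0.009]), (0.26, [236.0, 198.0], [0.699, -0.085])] [(0.75, [227.0, 204.0, 286.0, 248.0])]
dowel_a [(0.76, [240.0, 226.0], [0.53, 0.057]), (0.7, [267.0, 210.0], [0.527, -0.066])] [(0.88, [225.0, 202.0, 288.0, 248.0]), (0.7, [185.0, 196.0, 205.0, 224.0])]
dowel_b [(0.76, [240.0, 226.0], [0.53, 0.057]), (0.7, [267.0, 210.0], [0.527, -0.066])] [(0.88, [225.0, 202.0, 288.0, 248.0]), (0.7, [185.0, 196.0, 205.0, 224.0])]
housing_cover [(0.94, [313.0, 194.0], [0.527, -0.327])] [(0.61, [294.0, 178.0, 332.0, 208.0])]
cover_grip [(0.2, [266.0, 208.0], [0.563, -0.1])] [(0.68, [227.0, 205.0, 287.0, 248.0]), (0.61, [296.0, 181.0, 330.0, 206.0])
[... 1549 characters left out ...]
512, -0.333]), (0.37, [252.0, 213.0], [0.535, -0.08])] [(0.66, [306.0, 204.0, 351.0, 235.0])]
hole_a [(0.86, [345.0, 220.0], [0.513, -0.381]), (0.56, [310.0, 209.0], [0.548, -0.266])] [(0.75, [308.0, 205.0, 354.0, 233.0]), (0.61, [203.0, 195.0, 262.0, 235.0])]
hole_b [(0.86, [345.0, 220.0], [0.513, -0.381]), (0.56, [310.0, 209.0], [0.548, -0.266])] [(0.75, [308.0, 205.0, 354.0, 233.0]), (0.61, [203.0, 195.0, 262.0, 235.0])]
board_rack [(0.77, [139.0, 209.0], [0.551, 0.293])] [(0.81, [118.0, 185.0, 156.0, 238.0])]
blue_board [(0.52, [141.0, 220.0], [0.513, 0.283])] [(0.59, [127.0, 217.0, 150.0, 229.0])]
green_board [(0.73, [134.0, 200.0], [0.58, 0.309])] [(0.49, [119.0, 192.0, 144.0, 205.0])]
```

View pics/top0.png

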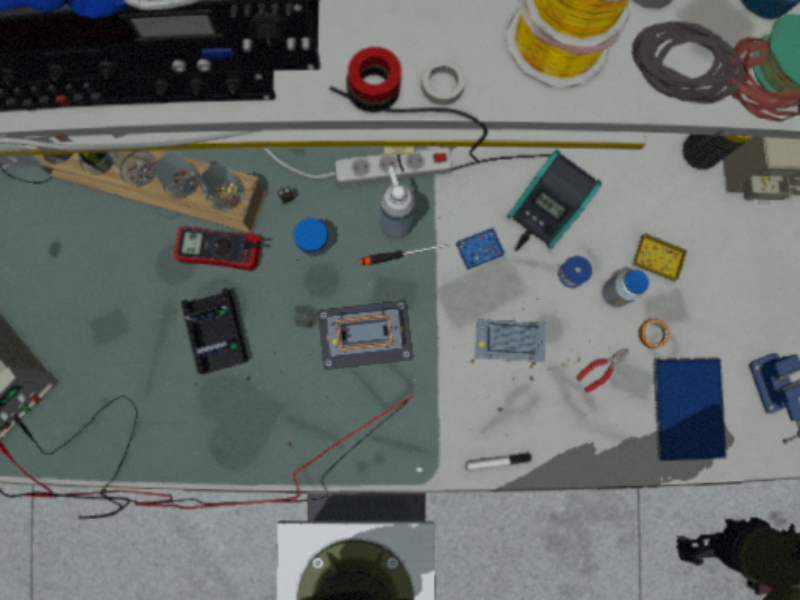

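View pics/scene0.png

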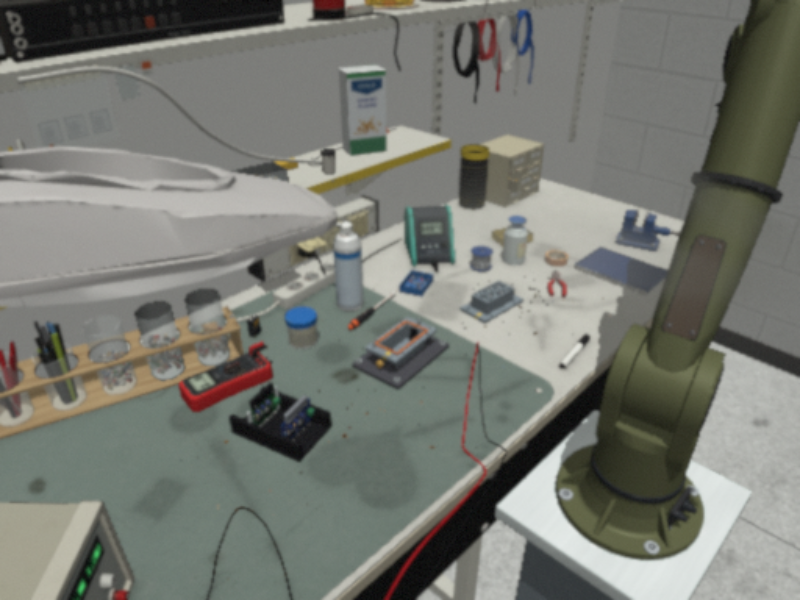

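The top view shows the housing (yellow dab at 333,341) and the cover (dab at 481,344), both with the dab to the left (+y), so no half turn is needed. The grey grip bar of the blue board is at (212,349). The scene view agrees. I'll turn the tool to a yaw of about 100° and go over the cover.

```bash
python3 -m creep '[{"az":-0.124},{"az":-0.124},{"az":-0.124},{"az":-0.124},{"az":-0.124},{"az":-0.124},{"az":-0.124},{"az":-0.124},{"az":-0.124},{"az":-0.124}]' 1 && python3 -m creep '[{"az":-0.124},{"az":-0.124},{"dx":19.4,"dy":36.6,"dz":-2},{"dx":19.4,"dy":36.6,"dz":-2},{"dx":19.4,"dy":36.6,"dz":-2},{"dx":19.4,"dy":36.6,"dz":-2},{"dx":19.4,"dy":36.6,"dz":-2},{"dx":19.4,"dy":36.6,"dz":-2},{"dx":19.4,"dy":36.6,"dz":-2},{"dx":19.4,"dy":36.6,"dz":-2}]' && python3 - <<'E'
from h import *
c=camera('wrist');s=st();cv2.imwrite('pics/w1.png',cv2.resize(c['img'],(800,600)))
W=np.array(c['world_to_cam']); print('cam at',-W[:3,:3].T@W[:3,3],'fwd',W[2,:3],c['fx'],c['k1'])
for k,z in [('housing_cover',0),('cover_grip',.028),('hole_a',.008)]:
    print(k,[(round(r['score'],2),np.round(r['pixel']).tolist(),np.round(atz(c,r['pixel'],z),4)[:2].tolist()) for r in tip_of('wrist',k)[:3]])
E
```

```text
$[0]: bad value
```

```bash
python3 -m creep '[{"dx":0,"dy":0,"dz":0,"ax":0,"ay":0,"az":-0.124}]' 1;  python3 -m creep --help | head -20
```

```text
time: 2.38
eef_pos: [0.1607, -0.604, 0.2533]
tcp_rot: [180.0, 0.0, 21.9]
ft_force: [0.4, -0.1, -1.0]
finger_gap: 0.0855
gripper_force: 0.0invalid input: not JSON, or not a number
```

```bash
python3 -m creep '[{"dx":0,"dy":0,"dz":-3,"ax":0,"ay":0,"az":-0.124},{"dx":0,"dy":0,"dz":-3,"ax":0,"ay":0,"az":-0.124},{"dx":0,"dy":0,"dz":-3,"ax":0,"ay":0,"az":-0.124},{"dx":0,"dy":0,"dz":-3,"ax":0,"ay":0,"az":-0.124},{"dx":0,"dy":0,"dz":-3,"ax":0,"ay":0,"az":-0.124},{"dx":0,"dy":0,"dz":-3,"ax":0,"ay":0,"az":-0.124},{"dx":0,"dy":0,"dz":-3,"ax":0,"ay":0,"az":-0.124},{"dx":0,"dy":0,"dz":-3,"ax":0,"ay":0,"az":-0.124},{"dx":0,"dy":0,"dz":-3,"ax":0,"ay":0,"az":-0.124},{"dx":0,"dy":0,"dz":-3,"ax":0,"ay":0,"az":-0.124}]' && python3 -m creep '[{"dx":0,"dy":0,"dz":0,"ax":0,"ay":0,"az":-0.124},{"dx":21,"dy":35,"dz":0,"ax":0,"ay":0,"az":0},{"dx":21,"dy":35,"dz":0,"ax":0,"ay":0,"az":0},{"dx":21,"dy":35,"dz":0,"ax":0,"ay":0,"az":0},{"dx":21,"dy":35,"dz":0,"ax":0,"ay":0,"az":0},{"dx":21,"dy":35,"dz":0,"ax":0,"ay":0,"az":0},{"dx":21,"dy":35,"dz":0,"ax":0,"ay":0,"az":0},{"dx":21,"dy":35,"dz":0,"ax":0,"ay":0,"az":0},{"dx":21,"dy":35,"dz":0,"ax":0,"ay":0,"az":0},{"dx":21,"dy":35,"dz":0,"ax":0,"ay":0,"az":0}]' && python3 - <<'E'
from h import *
c=camera('wrist');s=st();cv2.imwrite('pics/w1.png',cv2.resize(c['img'],(800,600)))
W=np.array(c['world_to_cam']); print('cam at',-W[:3,:3].T@W[:3,3],'fwd',W[2,:3],c['fx'],c['k1'])
for k,z in [('housing_cover',0),('cover_grip',.028),('hole_a',.008)]:
    print(k,[(round(r['score'],2),np.round(r['pixel']).tolist(),np.round(atz(c,r['pixel'],z),4)[:2].tolist()) for r in tip_of('wrist',k)[:3]])
E
```

```text
time: 3.22
eef_pos: [0.1604, -0.604, 0.2834]
tcp_rot: [-180.0, 0.0, 93.4]
ft_force: [0.2, -0.1, -0.3]
finger_gap: 0.0857
gripper_force: 0.0
time: 4.05
eef_pos: [0.4385, -0.3612, 0.2835]
tcp_rot: [180.0, 0.0, 100.1]
ft_force: [0.6, -0.9, -0.7]
finger_gap: 0.0852
gripper_force: 0.0
{'time': 4.1, 'joints': [61.6544, 25.697, -39.4347, 91.699, 16.8352, 68.5391, 29.6309], 'eef_pos': [0.4459, -0.3528, 0.2843], 'tcp_rot': [179.6055, -0.1473, 100.7699], 'ft_force': [5.0128, 5.5948, 1.3515], 'finger_gap': 0.0854}
cam at [ 0.42560428 -0.28278653  0.40511858] fwd [ 0.05535443 -0.30371489 -0.95115359] 305.96646634527525 -0.008350670242137342
housing_cover [(0.71, [324.0, 136.0], [0.5187, -0.3214])]
cover_grip [(0.67, [331.0, 138.0], [0.5211, -0.3199])]
hole_a [(0.75, [361.0, 94.0], [0.5499, -0.2622]), (0.6, [315.0, 183.0], [0.5195, -0.3836])]
```

View pics/w1.png

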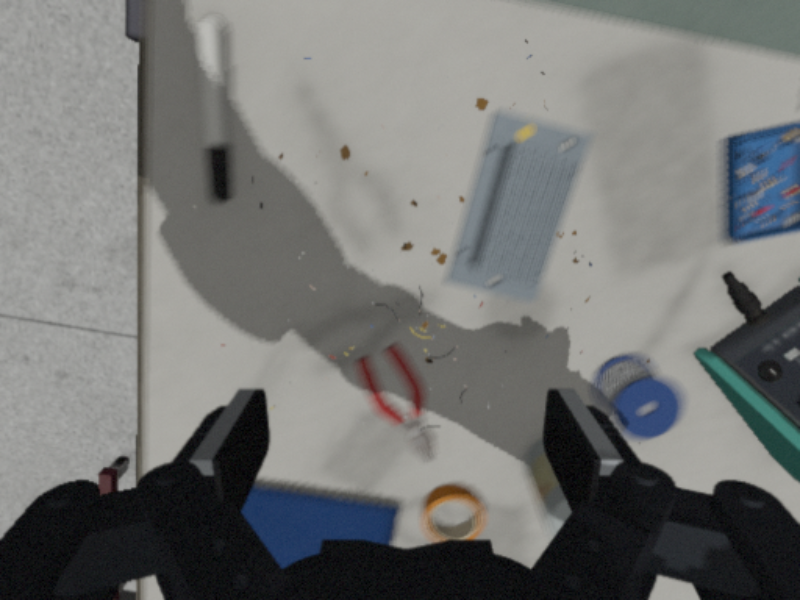

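The wrist view shows the cover with its dab at (525,132) and its holes near (564,147) and (492,286). That puts the cover at about (0.523,-0.322) with a yaw of -3°. Next I'll go over the housing, then the rack.

```bash
python3 -m creep '[{"dx":35,"dy":16,"dz":0,"ax":0,"ay":0,"az":0},{"dx":35,"dy":16,"dz":0,"ax":0,"ay":0,"az":0},{"dx":35,"dy":16,"dz":0,"ax":0,"ay":0,"az":0},{"dx":35,"dy":16,"dz":0,"ax":0,"ay":0,"az":0},{"dx":35,"dy":16,"dz":0,"ax":0,"ay":0,"az":0},{"dx":35,"dy":16,"dz":0,"ax":0,"ay":0,"az":0},{"dx":35,"dy":16,"dz":0,"ax":0,"ay":0,"az":0},{"dx":0,"dy":0,"dz":0,"ax":0,"ay":0,"az":0},{"dx":0,"dy":0,"dz":0,"ax":0,"ay":0,"az":0}]' && python3 - <<'E'
from h import *
c=camera('wrist');s=st();cv2.imwrite('pics/w2.png',cv2.resize(c['img'],(800,600)))
for k,z in [('guide_floor',.015),('dowel_a',.052),('housing_base',0)]:
    print(k,[(round(r['score'],2),np.round(r['pixel']).tolist(),np.round(atz(c,r['pixel'],z),4)[:2].tolist()) for r in tip_of('wrist',k)[:3]])
E
python3 -m creep '[{"dx":38,"dy":8,"dz":0,"ax":0,"ay":0,"az":0},{"dx":38,"dy":8,"dz":0,"ax":0,"ay":0,"az":0},{"dx":38,"dy":8,"dz":0,"ax":0,"ay":0,"az":0},{"dx":38,"dy":8,"dz":0,"ax":0,"ay":0,"az":0},{"dx":38,"dy":8,"dz":0,"ax":0,"ay":0,"az":0},{"dx":38,"dy":8,"dz":0,"ax":0,"ay":0,"az":0},{"dx":38,"dy":8,"dz":0,"ax":0,"ay":0,"az":0},{"dx":38,"dy":8,"dz":0,"ax":0,"ay":0,"az":0},{"dx":0,"dy":0,"dz":0,"ax":0,"ay":0,"az":0},{"dx":0,"dy":0,"dz":0,"ax":0,"ay":0,"az":0}]' && python3 - <<'E'
from h import *
c=camera('wrist');s=st();cv2.imwrite('pics/w3.png',cv2.resize(c['img'],(800,600)))
for k,z in [('blue_board',.006),('green_board',.006),('board_rack',0)]:
    print(k,[(round(r['score'],2),np.round(r['pixel']).tolist(),np.round(atz(c,r['pixel'],z),4)[:2].tolist()) for r in tip_of('wrist',k)[:3]])
E
```

```text
time: 5.0
eef_pos: [0.5045, -0.1007, 0.2836]
tcp_rot: [180.0, 0.0, 100.3]
ft_force: [-0.9, -0.5, -0.1]
finger_gap: 0.0852
gripper_force: 0.0
{'time': 5.05, 'joints': [38.5854, 21.1419, -42.3304, 99.2838, 15.5364, 65.5975, 1.7836], 'eef_pos': [0.5042, -0.1028, 0.2833], 'tcp_rot': [-179.9686, 0.0574, 100.1069], 'ft_force': [-0.0717, -1.3465, 0.545], 'finger_gap': 0.0852}
guide_floor [(0.91, [296.0, 95.0], [0.5353, -0.0165])]
dowel_a [(0.78, [327.0, 38.0], [0.5512, 0.0443]), (0.51, [294.0, 98.0], [0.5302, -0.0207])]
housing_base [(0.6, [294.0, 97.0], [0.5353, -0.0193])]
time: 6.03
eef_pos: [0.5138, 0.2102, 0.283]
tcp_rot: [-180.0, -0.0, 100.3]
ft_force: [-0.4, -0.6, -0.2]
finger_gap: 0.0854
gripper_force: 0.0
{'time': 6.0833, 'joints': [4.2307, 25.4833, -43.9692, 93.6533, 18.7372, 68.5513, -33.7942], 'eef_pos': [0.5143, 0.2079, 0.2829], 'tcp_rot': [-179.9605, 0.0382, 100.1116], 'ft_force': [0.4455, -0.3306, -0.249], 'finger_gap': 0.0859}
blue_board [(0.56, [263.0, 96.0], [0.5052, 0.2863]), (0.38, [248.0, 305.0], [0.5386, -0.0234])]
green_board [(0.97, [320.0, 93.0], [0.5744, 0.3019])]
board_rack [(0.91, [287.0, 94.0], [0.5347, 0.2941])]
```

View pics/w2.png

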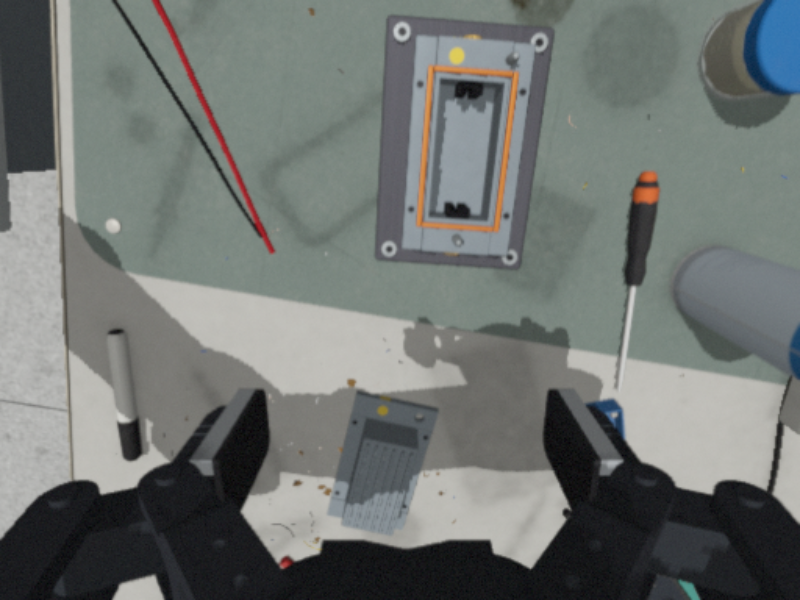

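View pics/w3.png

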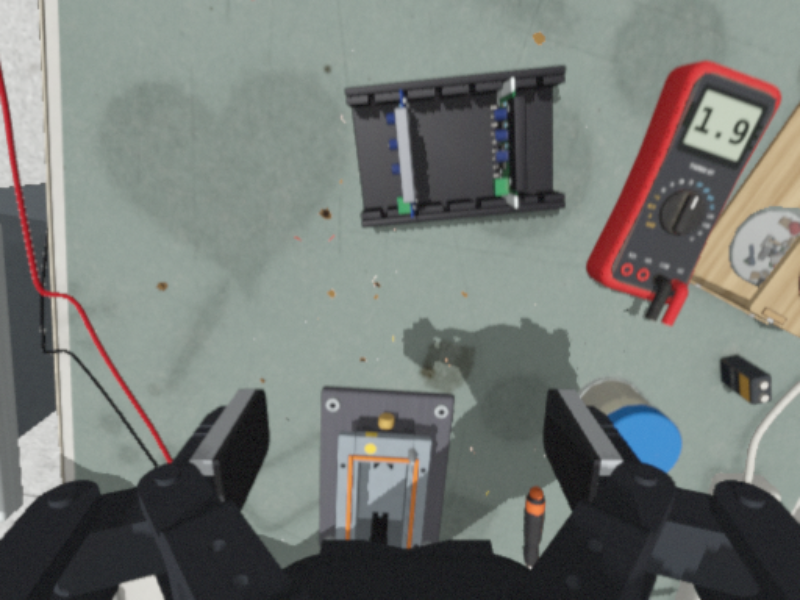

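The w2 view shows the housing: dab at (457,56), dowels at (513,58) and (458,240), and the orange seal between (430,67) and (515,232). The w3 view shows the blue board's light grey bar from (402,108) to (407,203), with its components to the left (-x). The green board is at x≈510 and stays where it is. I'll measure the bar and the seal accurately.

```bash
cat >> h.py <<'E'
def rect(c,mask,z,roi):
    m=np.zeros_like(mask);x0,y0,x1,y1=roi;m[y0:y1,x0:x1]=mask[y0:y1,x0:x1]
    n,l,s,_=cv2.connectedComponentsWithStats(m); i=1+np.argmax(s[1:,4]) 
    ys,xs=np.where(l==i); P=np.array([atz(c,p,z)[:2]*1000 for p in zip(xs,ys)],np.float32)
    (a,b),(w,h),t=cv2.minAreaRect(P); B=cv2.boxPoints(((a,b),(w,h),t))
    e=[B[1]-B[0],B[2]-B[1]]; e=max(e,key=np.linalg.norm); e=e if e[1]>0 else -e
    print('n',len(xs),'ctr',round(a,1),round(b,1),'size',round(w,1),round(h,1),'yaw',round(np.degrees(np.arctan2(-e[0],e[1])),1)); return a,b,np.arctan2(-e[0],e[1])
def orange(im):
    h=cv2.cvtColor(im,cv2.COLOR_BGR2HSV); return cv2.inRange(h,(6,120,110),(19,255,255))
def lgrey(im,lo=120):
    h=cv2.cvtColor(im,cv2.COLOR_BGR2HSV); return cv2.inRange(h,(0,0,lo),(180,60,255))
E
python3 - <<'E'
from h import *
c=camera('wrist'); 
import pickle; pickle.dump(c,open('w3.pkl','wb'))
im=c['img']; print(cv2.cvtColor(im,cv2.COLOR_BGR2HSV)[80:125:15,252:270].tolist())
for lo in (90,110,130): rect(c,lgrey(im,lo),.076,(248,60,272,137))
E
```

```text
[[[100, 8, 99], [109, 13, 162], [113, 11, 186], [107, 9, 191], [107, 9, 192], [107, 9, 190], [107, 9, 190], [110, 8, 187], [111, 12, 146], [120, 20, 90], [120, 19, 54], [105, 26, 40], [100, 17, 46], [105, 12, 44], [128, 23, 45], [135, 10, 50], [135, 6, 80], [120, 6, 89]], [[130, 9, 88], [132, 14, 90], [110, 14, 112], [109, 12, 175], [109, 11, 188], [105, 8, 188], [105, 11, 188], [109, 11, 187], [109, 11, 186], [107, 11, 165], [107, 17, 108], [100, 14, 55], [110, 17, 46], [110, 17, 46], [120, 10, 49], [135, 11, 45], [105, 12, 43], [120, 16, 47]], [[120, 6, 83], [120, 12, 86], [120, 6, 82], [108, 13, 97], [110, 15, 154], [113, 11, 183], [110, 12, 188], [111, 9, 188], [109, 11, 185], [107, 10, 182], [107, 10, 178], [105, 15, 135], [113, 13, 79], [120, 15, 50], [113, 22, 47], [130, 16, 47], [140, 17, 45], [138, 28, 46]]]
n 595 ctr 498.7 282.1 size 15.3 60.9 yaw 16.0
n 492 ctr 501.0 282.7 size 8.5 60.2 yaw 15.9
n 456 ctr 500.8 282.7 size 7.6 60.1 yaw 15.7
```

The bar is at (0.501, 0.283), measures 8×60 mm and has a yaw of 15.8°, which matches the given size. I'll turn, move above it with the fingers partly closed, and check from closer.

```bash
python3 -m creep '[{"dx":0,"dy":0,"dz":0,"ax":0,"ay":0,"az":-0.098},{"dx":19,"dy":2,"dz":32,"ax":0,"ay":0,"az":0},{"dx":19,"dy":2,"dz":32,"ax":0,"ay":0,"az":0},{"dx":19,"dy":2,"dz":32,"ax":0,"ay":0,"az":0},{"dx":18.5,"dy":1.5,"dz":32,"ax":0,"ay":0,"az":0},{"dx":0,"dy":0,"dz":0,"ax":0,"ay":0,"az":0},{"dx":0,"dy":0,"dz":0,"ax":0,"ay":0,"az":0}]' 0.45 && python3 - <<'E'
from h import *
c=camera('wrist');s=st();cv2.imwrite('pics/w4.png',cv2.resize(c['img'],(800,600)))
p=proj(c,[.501,.2827,.076]);print(p); x,y=p.astype(int)
for r in [(x-40,y-140,x+40,y+140)]: rect(c,lgrey(c['img'],130),.076,(max(r[0],0),max(r[1],0),r[2],min(r[3],384)))
E
```

```text
time: 6.87
eef_pos: [0.5, 0.2827, 0.1539]
tcp_rot: [-179.8, 0.0, 105.8]
ft_force: [0.1, -0.1, -0.0]
finger_gap: 0.0385
gripper_force: 0.0
{'time': 6.9167, 'joints': [-6.2602, 34.5114, -41.0311, 101.0801, 27.1054, 54.7615, -42.6806], 'eef_pos': [0.5011, 0.2825, 0.1553], 'tcp_rot': [-179.956, 0.0357, 105.699], 'ft_force': [0.6423, -0.3383, 0.2647], 'finger_gap': 0.0384}
[259.43503261 212.03657736]
n 5356 ctr 518.4 208.1 size 57.0 89.7 yaw 8.9
```

View pics/w4.png

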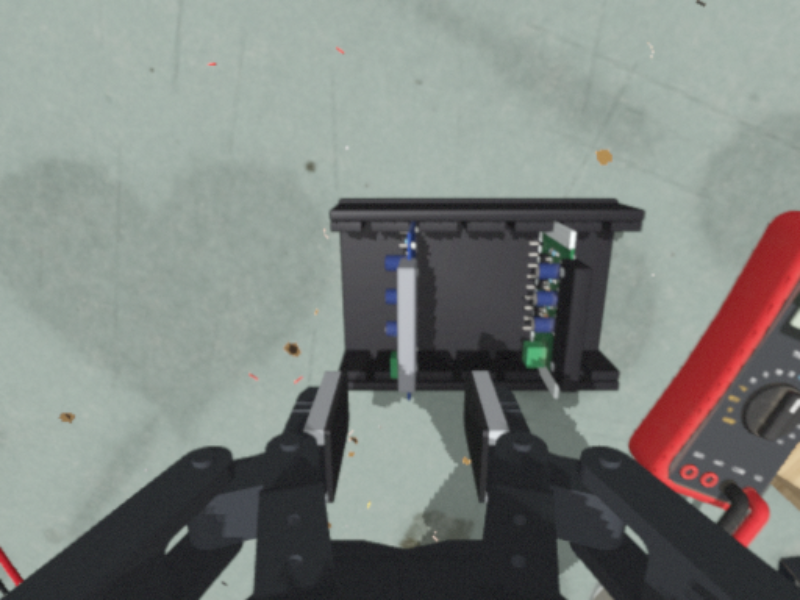

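The bar runs from (406,260) to (407,393). It is parallel to the pads, centred between them at x≈405, and within 1 mm of the prediction. I'll descend and grip.

```bash
python3 -m creep '[{"dx":0,"dy":0,"dz":30,"ax":0,"ay":0,"az":0},{"dx":0,"dy":0,"dz":30,"ax":0,"ay":0,"az":0},{"dx":0,"dy":0,"dz":12,"ax":0,"ay":0,"az":0},{"dx":0,"dy":0,"dz":6,"ax":0,"ay":0,"az":0},{"dx":0,"dy":0,"dz":0,"ax":0,"ay":0,"az":0}]' && python3 -m creep '[{"dx":0,"dy":0,"dz":0,"ax":0,"ay":0,"az":0},{"dx":0,"dy":0,"dz":0,"ax":0,"ay":0,"az":0},{"dx":0,"dy":0,"dz":0,"ax":0,"ay":0,"az":0},{"dx":0,"dy":0,"dz":0,"ax":0,"ay":0,"az":0},{"dx":0,"dy":0,"dz":0,"ax":0,"ay":0,"az":0},{"dx":0,"dy":0,"dz":0,"ax":0,"ay":0,"az":0}]' 0
```

```text
time: 7.33
eef_pos: [0.5013, 0.2827, 0.0775]
tcp_rot: [-180.0, 0.0, 105.7]
ft_force: [-0.3, 0.1, 0.9]
finger_gap: 0.0384
gripper_force: 0.0
time: 7.83
eef_pos: [0.5018, 0.2843, 0.0791]
tcp_rot: [179.8, -0.0, 105.7]
ft_force: [0.5, -0.4, 8.1]
finger_gap: 0.0065
gripper_force: 61.0
```

```bash
python3 -m creep '[{"dx":0,"dy":0,"dz":-10,"ax":0,"ay":0,"az":0},{"dx":0,"dy":0,"dz":-20,"ax":0,"ay":0,"az":0},{"dx":0,"dy":0,"dz":-25,"ax":0,"ay":0,"az":0},{"dx":0,"dy":0,"dz":-35,"ax":0,"ay":0,"az":0},{"dx":0,"dy":0,"dz":-35,"ax":0,"ay":0,"az":0.093},{"dx":0,"dy":0,"dz":-15,"ax":0,"ay":0,"az":0.094}]' && python3 -m creep '[{"dx":-37,"dy":-2.5,"dz":0,"ax":0,"ay":0,"az":0},{"dx":-37,"dy":-2.5,"dz":0,"ax":0,"ay":0,"az":0},{"dx":-38,"dy":-2.5,"dz":0,"ax":0,"ay":0,"az":0},{"dx":-38,"dy":-2.5,"dz":0,"ax":0,"ay":0,"az":0},{"dx":-38,"dy":-2.5,"dz":0,"ax":0,"ay":0,"az":0},{"dx":-38,"dy":-2.5,"dz":0,"ax":0,"ay":0,"az":0},{"dx":-38,"dy":-2.5,"dz":0,"ax":0,"ay":0,"az":0},{"dx":-38,"dy":-2.5,"dz":0,"ax":0,"ay":0,"az":0},{"dx":-38,"dy":-2.5,"dz":0,"ax":0,"ay":0,"az":0},{"dx":-38,"dy":-2.5,"dz":0,"ax":0,"ay":0,"az":0}]' && python3 -m creep '[{"dx":0,"dy":0,"dz":0,"ax":0,"ay":0,"az":0},{"dx":0,"dy":0,"dz":0,"ax":0,"ay":0,"az":0}]' && python3 - <<'E'
from h import *
c=camera('wrist');s=st();cv2.imwrite('pics/w5.png',cv2.resize(c['img'],(800,600)))
import pickle; pickle.dump(c,open('w5.pkl','wb'))
p=proj(c,[.535,-.0165,.054]);print(p)
m=orange(c['img']); rect(c,cv2.morphologyEx(m,cv2.MORPH_CLOSE,np.ones((5,5))),.055,(150,0,400,250))
E
```

```text
time: 8.33
eef_pos: [0.5011, 0.285, 0.2225]
tcp_rot: [179.8, -0.2, 94.9]
ft_force: [1.1, 0.6, -0.6]
finger_gap: 0.0066
gripper_force: 59.9
time: 9.17
eef_pos: [0.5084, -0.0967, 0.2183]
tcp_rot: [180.0, 0.0, 95.1]
ft_force: [1.8, -0.6, -0.6]
finger_gap: 0.0066
gripper_force: 59.9
time: 9.33
eef_pos: [0.5084, -0.0979, 0.2176]
tcp_rot: [-180.0, 0.0, 94.7]
ft_force: [1.0, 1.0, -0.2]
finger_gap: 0.0068
gripper_force: 59.9
{'time': 9.3833, 'joints': [36.0402, 25.0889, -40.8715, 104.866, 19.2554, 57.1522, -7.8454], 'eef_pos': [0.5087, -0.0956, 0.2178], 'tcp_rot': [179.9931, -0.0244, 94.9278], 'ft_force': [0.3424, 1.4221, -0.2533], 'finger_gap': 0.0066}
[295.60960146  93.5831953 ]
n 1482 ctr 533.5 -18.2 size 60.6 107.2 yaw 6.4
```

View pics/w5.png

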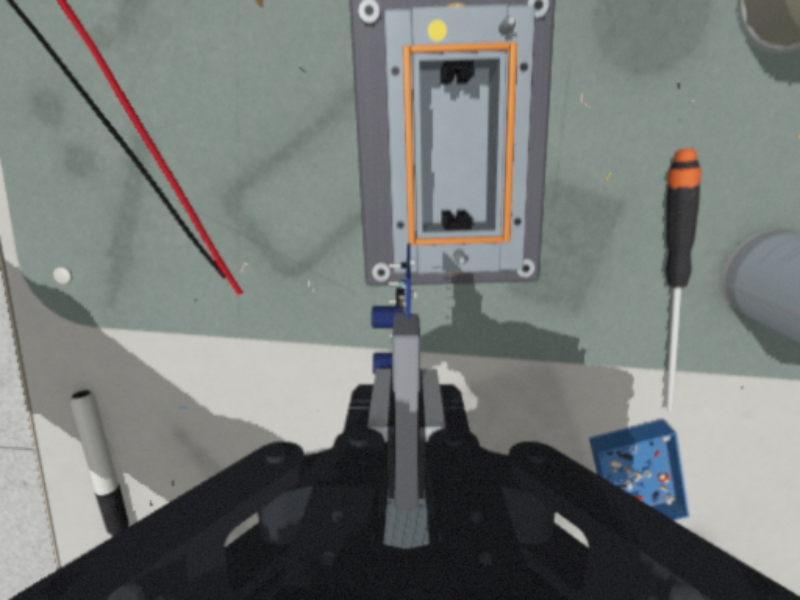

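The w5 view shows the blue board held straight in the gripper: bar top face from about (406,333) to (406,508), front edge of the board down to about (409,245). The housing lies ahead, with card guides at (457,71) and (456,218). I'll compute the board and housing positions from this one image.

```bash
python3 - <<'E'
from h import *
import pickle
c=pickle.load(open('w5.pkl','rb')); f=lambda p:((p[0]+.5)/1.5625-.5,(p[1]+.5)/1.5625-.5)
W=np.array(c['world_to_cam']);print('cam',-W[:3,:3].T@W[:3,3])
m=orange(c['img']);m[:, :150]=0;m[250:]=0;m[:,400:]=0
ct=max(cv2.findContours(cv2.morphologyEx(m,cv2.MORPH_CLOSE,np.ones((3,3))),cv2.RETR_EXTERNAL,2)[0],key=cv2.contourArea)
ap=cv2.approxPolyDP(ct,8,True)[:,0];P=np.array([atz(c,p,.055)[:2]*1000 for p in ap]);print(ap.tolist(),P.round(1).tolist(),P.mean(0))
for z in(.02,.048): print('guides',z,[ (atz(c,f(p),z)[:2]*1000).round(1).tolist() for p in((457,71),(456,218))])
for n,p,z in(('bar front',(406,333),.2155),('bar rear',(406,508),.2155),('front low corner',(409,246),.1455),('front up',(408,262),.2015)): print(n,(atz(c,f(p),z)[:2]*1000).round(1))
im=c['img'][140:384,215:305];cv2.imwrite('pics/crop5.png',cv2.resize(im,None,fx=2.4,fy=2.4,interpolation=cv2.INTER_CUBIC)); 
t=c['img'][0:190,215:360];big=cv2.resize(t,None,fx=3,fy=3,interpolation=cv2.INTER_CUBIC); 
o=np.zeros((600,800,3),np.uint8);o[:570,:435]=big;b=cv2.imread('pics/crop5.png');o[:b.shape[0],440:440+b.shape[1]]=b;cv2.imwrite('pics/c5.png',o)
E
```

```text
cam [ 0.50297475 -0.01854265  0.33923434]
[[330, 28], [258, 31], [262, 155], [325, 153]] [[557.3, 37.8], [497.7, 30.5], [509.9, -73.8], [568.7, -67.0]] [533.39498235 -18.14062948]
guides 0.02 [[530.5, 27.0], [540.1, -61.6]]
guides 0.048 [[528.1, 23.0], [536.8, -57.9]]
bar front [507.1 -68.1]
bar rear [ 512.1 -127.6]
front low corner [507.6 -57.7]
front up [506.3 -51.2]
```

View pics/c5.png

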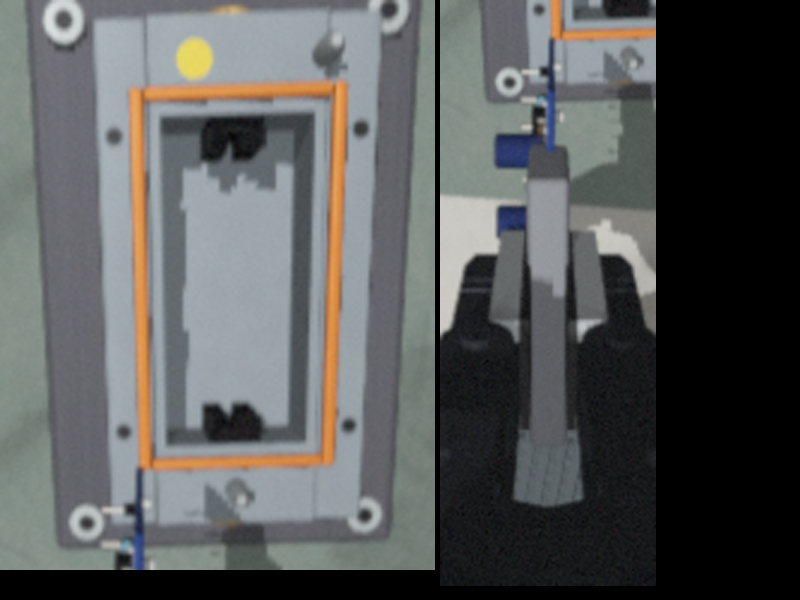

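```bash
python3 -m creep '[{"dx":0,"dy":0,"dz":0,"ax":0,"ay":0,"az":-0.026},{"dx":26,"dy":11,"dz":15,"ax":0,"ay":0,"az":0},{"dx":26,"dy":11,"dz":15,"ax":0,"ay":0,"az":0},{"dx":24.5,"dy":10.5,"dz":15,"ax":0,"ay":0,"az":0},{"dx":0,"dy":0,"dz":15,"ax":0,"ay":0,"az":0},{"dx":0,"dy":0,"dz":0,"ax":0,"ay":0,"az":0},{"dx":0,"dy":0,"dz":0,"ax":0,"ay":0,"az":0}]' && python3 - <<'E'
from h import *
c=camera('wrist');s=st()
import pickle; pickle.dump(c,open('w6.pkl','wb'))
W=np.array(c['world_to_cam']);print('cam',-W[:3,:3].T@W[:3,3])
o=cv2.resize(c['img'][60:384,140:380],None,fx=1.85,fy=1.85,interpolation=cv2.INTER_CUBIC)
cv2.imwrite('pics/c6.png',o);print(o.shape)
E
```

```text
time: 9.97
eef_pos: [0.5319, -0.0142, 0.1572]
tcp_rot: [-179.9, -0.0, 96.8]
ft_force: [0.1, 0.5, -0.5]
finger_gap: 0.0067
gripper_force: 59.9
{'time': 10.0167, 'joints': [24.5321, 30.3339, -38.6495, 107.2958, 24.0555, 50.7382, -19.2221], 'eef_pos': [0.5324, -0.015, 0.1578], 'tcp_rot': [-179.9785, 0.0123, 96.6427], 'ft_force': [0.4972, 0.3855, -1.0942], 'finger_gap': 0.0066}
cam [0.52385624 0.06482228 0.2788211 ]
(599, 444, 3)
```

View pics/c6.png

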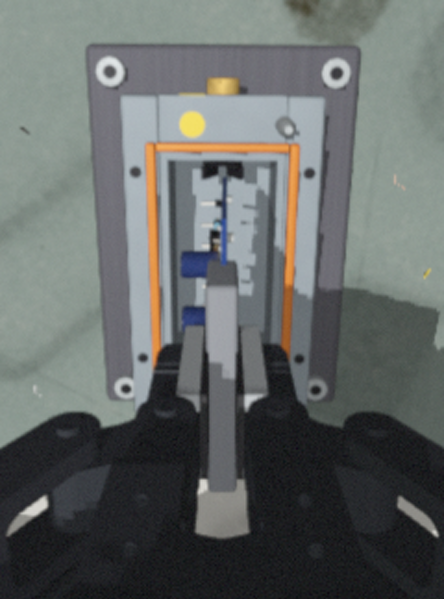

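The board is over the tub. Its front lower corner is at about (223,178), just in front of the black guide at (222,170). The dab is at (192,124) and the seal's far corners are at (147,145) and (299,145). I'll compute the remaining offset.

```bash
python3 - <<'E'
from h import *
import pickle
c=pickle.load(open('w6.pkl','rb')); f=lambda p:((p[0]+.5)/1.85-.5+140,(p[1]+.5)/1.85-.5+60)
A=lambda p,z:(atz(c,f(p),z)[:2]*1000).round(1)
zt=.157-.0025
m=orange(c['img']); h=cv2.cvtColor(c['img'],cv2.COLOR_BGR2HSV)
y=cv2.inRange(h,(22,120,120),(34,255,255)); y[:,:200]=0;y[170:]=0;y[:110]=0;y[:,300:]=0
n,l,s,ce=cv2.connectedComponentsWithStats(y);i=1+np.argmax(s[1:,4]);dab=atz(c,ce[i],.052)[:2]*1000;print('dab',ce[i],dab.round(1),s[i,4])
L=A((147,144),.055);Rr=A((299,144),.055);L2=A((153,340),.055);R2=A((288,340),.055);print('seal',L,Rr,L2,R2)
th=np.radians(6.4);Rt=lambda x,y,t=th:np.array([x*np.cos(t)-y*np.sin(t),x*np.sin(t)+y*np.cos(t)])
print('yaw L',np.degrees(np.arctan2(-(L-L2)[0],(L-L2)[1])),'R',np.degrees(np.arctan2(-(Rr-R2)[0],(Rr-R2)[1])))
print('centre seal',(L+Rr)/2-Rt(0,52.8),'centre dab',dab-Rt(-12,61))
b=[A(p,zt) for p in((221,285),(222,490))];print('bar',b,np.mean(b,0))
print('low corner',A((223,178),zt-.070), 'exp from bar',np.mean(b,0)+Rt(0,42.5), 'guide', A((223,170),.048),'exp slot end',(L+Rr)/2-Rt(0,52.8)+Rt(0,43.5))
E
```

```text
dab [243.40163934 126.73770492] [514.7  40.2] 122
seal [498.1  30.7] [557.5  37.7] [507.4 -54.5] [566.3 -47.5]
yaw L 6.2294540030209955 R 5.896963510210793
centre seal [533.68555962 -18.27094613] centre dab [533.4035991  -19.12112497]
bar [array([529.5,  14.9]), array([536.7, -44. ])] [533.1  -14.55]
low corner [528.7  26.6] exp from bar [528.36257038  27.68513656] guide [529.2  22.7] exp slot end [528.83666107  24.95795835]
```

The board sits about 3.7 mm too far along +y and the other directions are fine. I'll correct that and lower it in stages while watching the force.

```bash
python3 -m creep '[{"dx":-3.7,"dy":0,"dz":0,"ax":0,"ay":0,"az":0},{"dx":0,"dy":0,"dz":10,"ax":0,"ay":0,"az":0},{"dx":0,"dy":0,"dz":10,"ax":0,"ay":0,"az":0},{"dx":0,"dy":0,"dz":8,"ax":0,"ay":0,"az":0},{"dx":0,"dy":0,"dz":0,"ax":0,"ay":0,"az":0},{"dx":0,"dy":0,"dz":0,"ax":0,"ay":0,"az":0}]' && python3 - <<'E'
from h import *
c=camera('wrist');s=st()
import pickle; pickle.dump(c,open('w7.pkl','wb'))
o=cv2.resize(c['img'][60:384,140:380],None,fx=1.85,fy=1.85,interpolation=cv2.INTER_CUBIC)
cv2.imwrite('pics/c7.png',o)
E
```

```text
time: 10.52
eef_pos: [0.5324, -0.0193, 0.1285]
tcp_rot: [-179.9, -0.0, 96.5]
ft_force: [0.5, 0.4, -0.8]
finger_gap: 0.0069
gripper_force: 59.9
{'time': 10.5667, 'joints': [23.8154, 32.4193, -37.1901, 109.0732, 26.1676, 47.2236, -20.7539], 'eef_pos': [0.5328, -0.0191, 0.129], 'tcp_rot': [-179.9633, -0.0204, 96.537], 'ft_force': [0.1285, -0.2187, -1.0532], 'finger_gap': 0.0062}
```

View pics/c7.png

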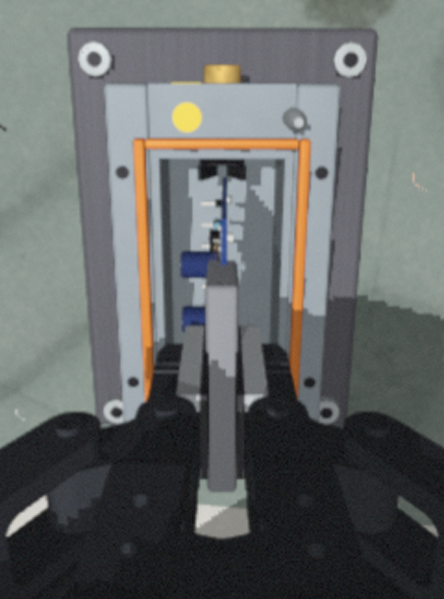

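The board's corner at (223,178) lines up with the guide's groove at (222,172). Continuing down.

```bash
python3 -m creep '[{"dx":0,"dy":0,"dz":6,"ax":0,"ay":0,"az":0},{"dx":0,"dy":0,"dz":6,"ax":0,"ay":0,"az":0},{"dx":0,"dy":0,"dz":6,"ax":0,"ay":0,"az":0},{"dx":0,"dy":0,"dz":0,"ax":0,"ay":0,"az":0}]';  python3 -m creep '[{"dx":0,"dy":0,"dz":6,"ax":0,"ay":0,"az":0},{"dx":0,"dy":0,"dz":6,"ax":0,"ay":0,"az":0},{"dx":0,"dy":0,"dz":0,"ax":0,"ay":0,"az":0}]'
```

```text
time: 10.9
eef_pos: [0.532, -0.019, 0.1101]
tcp_rot: [-179.9, -0.0, 96.5]
ft_force: [0.4, 0.6, -2.2]
finger_gap: 0.0066
gripper_force: 59.8
time: 11.15
eef_pos: [0.5323, -0.0191, 0.098]
tcp_rot: [-179.9, -0.0, 96.5]
ft_force: [-0.7, 0.3, -3.3]
finger_gap: 0.0064
gripper_force: 59.7
```

```bash
python3 -m creep '[{"dx":0,"dy":0,"dz":5,"ax":0,"ay":0,"az":0},{"dx":0,"dy":0,"dz":3,"ax":0,"ay":0,"az":0},{"dx":0,"dy":0,"dz":0,"ax":0,"ay":0,"az":0}]';  python3 -m creep '[{"dx":0,"dy":0,"dz":1.5,"ax":0,"ay":0,"az":0},{"dx":0,"dy":0,"dz":1.5,"ax":0,"ay":0,"az":0},{"dx":0,"dy":0,"dz":0,"ax":0,"ay":0,"az":0}]'
```

```text
time: 11.4
eef_pos: [0.5324, -0.0192, 0.0905]
tcp_rot: [-179.9, -0.0, 96.5]
ft_force: [-3.1, 1.0, -3.3]
finger_gap: 0.0067
gripper_force: 59.6
time: 11.65
eef_pos: [0.5326, -0.0191, 0.0881]
tcp_rot: [-180.0, 0.0, 96.5]
ft_force: [-3.9, 1.5, -1.1]
finger_gap: 0.0068
gripper_force: 59.8
```

```bash
python3 -m creep '[{"dx":0,"dy":0,"dz":1,"ax":0,"ay":0,"az":0},{"dx":0,"dy":0,"dz":0,"ax":0,"ay":0,"az":0}]';  python3 -m creep '[{"dx":0,"dy":0,"dz":1,"ax":0,"ay":0,"az":0},{"dx":0,"dy":0,"dz":0,"ax":0,"ay":0,"az":0}]'
```

```text
time: 11.82
eef_pos: [0.5327, -0.0191, 0.0881]
tcp_rot: [-180.0, 0.0, 96.5]
ft_force: [-7.2, 0.7, 10.2]
finger_gap: 0.0067
gripper_force: 61.4
time: 11.98
eef_pos: [0.5328, -0.0191, 0.088]
tcp_rot: [180.0, 0.1, 96.5]
ft_force: [-9.1, 0.5, 20.5]
finger_gap: 0.0066
gripper_force: 62.9
```

The board is on the floor: the height is as expected and the upward force rises. I'll relax the side load and release.

```bash
python3 -m creep '[{"dx":0,"dy":-0.8,"dz":-1,"ax":0,"ay":0,"az":0},{"dx":0,"dy":0,"dz":0,"ax":0,"ay":0,"az":0}]';  python3 -m creep '[{"dx":0,"dy":0,"dz":0,"ax":0,"ay":0,"az":0},{"dx":0,"dy":0,"dz":0,"ax":0,"ay":0,"az":0},{"dx":0,"dy":0,"dz":0,"ax":0,"ay":0,"az":0},{"dx":0,"dy":0,"dz":0,"ax":0,"ay":0,"az":0}]' 0.6; python3 -m creep '[{"dx":0,"dy":0,"dz":-15,"ax":0,"ay":0,"az":0},{"dx":0,"dy":0,"dz":-30,"ax":0,"ay":0,"az":0},{"dx":0,"dy":0,"dz":-35,"ax":0,"ay":0,"az":0},{"dx":-15,"dy":0,"dz":-35,"ax":0,"ay":0,"az":0},{"dx":-38,"dy":0,"dz":-10,"ax":0,"ay":0,"az":0},{"dx":-38,"dy":0,"dz":0,"ax":0,"ay":0,"az":0},{"dx":0,"dy":0,"dz":0,"ax":0,"ay":0,"az":0},{"dx":0,"dy":0,"dz":0,"ax":0,"ay":0,"az":0}]' 1; python3 - <<'E'
from h import *
c=camera('wrist');s=st()
import pickle; pickle.dump(c,open('w8.pkl','wb'))
cv2.imwrite('pics/w8.png',cv2.resize(c['img'],(800,600)))
print(proj(c,[.5335,-.0186,.054]))
rect(c,cv2.morphologyEx(orange(c['img']),cv2.MORPH_CLOSE,np.ones((5,5))),.055,(180,0,360,250))
E
```

```text
time: 12.15
eef_pos: [0.5325, -0.0191, 0.0881]
tcp_rot: [179.9, 0.0, 96.5]
ft_force: [-6.2, 0.8, 8.7]
finger_gap: 0.0067
gripper_force: 61.4
time: 12.48
eef_pos: [0.5328, -0.0194, 0.0873]
tcp_rot: [179.9, -0.0, 96.5]
ft_force: [0.4, 0.2, -0.4]
finger_gap: 0.0507
gripper_force: 0.0
time: 13.15
eef_pos: [0.5426, -0.1129, 0.2119]
tcp_rot: [-180.0, 0.1, 96.2]
ft_force: [-0.2, 0.3, 0.8]
finger_gap: 0.0856
gripper_force: 0.0
{'time': 13.2, 'joints': [35.3774, 28.5997, -40.413, 100.2022, 21.1904, 59.0565, -6.2833], 'eef_pos': [0.5425, -0.1105, 0.212], 'tcp_rot': [-179.9962, -0.019, 96.3954], 'ft_force': [0.4458, 1.1149, 0.6045], 'finger_gap': 0.0856}
[259.45232306  74.02444668]
n 1807 ctr 533.2 -17.7 size 60.4 108.8 yaw 6.4
```

View pics/w8.png

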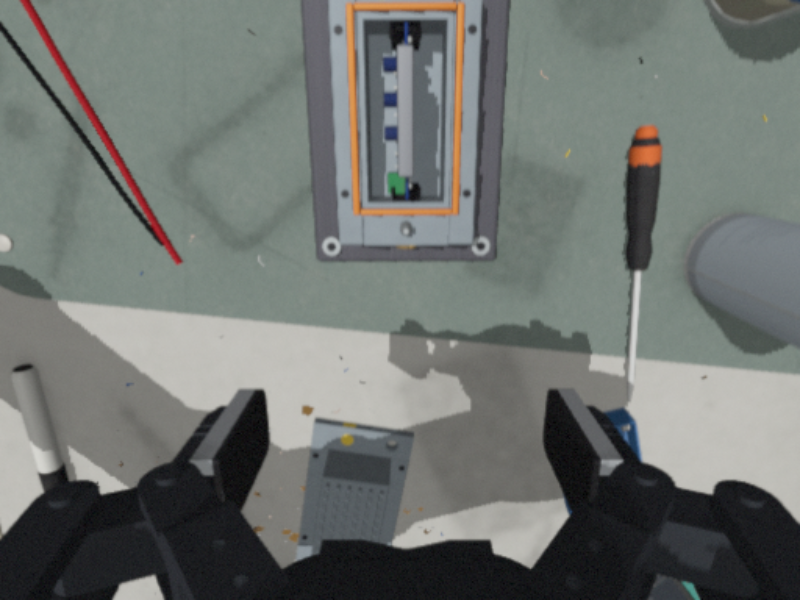

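The w8 view shows the board standing upright in both guides (bar from (404,43) to (406,177), guides at (405,35) and (408,190)) inside the seal. It is released. Now the cover. My ten views are used up, so I'll measure by code and networks only.

```bash
python3 -m creep '[{"dx":0,"dy":0,"dz":0,"ax":0,"ay":0,"az":0.082},{"dx":0,"dy":0,"dz":0,"ax":0,"ay":0,"az":0.082},{"dx":-36,"dy":-3,"dz":0,"ax":0,"ay":0,"az":0},{"dx":-36,"dy":-3,"dz":0,"ax":0,"ay":0,"az":0},{"dx":-36,"dy":-3,"dz":0,"ax":0,"ay":0,"az":0},{"dx":-36,"dy":-3,"dz":0,"ax":0,"ay":0,"az":0},{"dx":-36,"dy":-3,"dz":0,"ax":0,"ay":0,"az":0},{"dx":-36,"dy":-3,"dz":0,"ax":0,"ay":0,"az":0},{"dx":-36,"dy":-3,"dz":0,"ax":0,"ay":0,"az":0},{"dx":-36,"dy":-3,"dz":0,"ax":0,"ay":0,"az":0}]'; python3 -m creep '[{"dx":0,"dy":0,"dz":0,"ax":0,"ay":0,"az":0},{"dx":0,"dy":0,"dz":0,"ax":0,"ay":0,"az":0}]'; cat >> h.py <<'E'
def dab(c,z,roi=None):
    h=cv2.cvtColor(c['img'],cv2.COLOR_BGR2HSV);y=cv2.inRange(h,(22,110,110),(34,255,255))
    if roi: m=np.zeros_like(y);x0,y0,x1,y1=roi;m[y0:y1,x0:x1]=y[y0:y1,x0:x1];y=m
    n,l,s,ce=cv2.connectedComponentsWithStats(y)
    return [(ce[i].round(1).tolist(),int(s[i,4]),(atz(c,ce[i],z)[:2]*1000).round(1).tolist()) for i in np.argsort(-s[1:,4])[:3]+1]
E
python3 - <<'E'
from h import *
import pickle
c8=pickle.load(open('w8.pkl','rb'));f=lambda p:((p[0]+.5)/1.5625-.5,(p[1]+.5)/1.5625-.5)
print('bar8',[(atz(c8,f(p),.085)[:2]*1000).round(1).tolist() for p in((405,44),(406,177))])
c=camera('wrist');s=st();pickle.dump(c,open('w9.pkl','wb'));cv2.imwrite('pics/w9.png',c['img'])
print('dab',dab(c,.008))
for k,z in [('housing_cover',0),('cover_grip',.028),('hole_a',.008)]:
    print(k,[(round(r['score'],2),np.round(r['pixel']).tolist(),np.round(atz(c,r['pixel'],z),4)[:2].tolist()) for r in tip_of('wrist',k)[:4]])
print(boxes_of('wrist','housing_cover')[:2])
E
```

```text
time: 14.03
eef_pos: [0.5046, -0.396, 0.2121]
tcp_rot: [180.0, -0.1, 87.3]
ft_force: [1.3, -0.2, 0.5]
finger_gap: 0.0851
gripper_force: 0.0
time: 14.2
eef_pos: [0.5037, -0.3972, 0.2112]
tcp_rot: [-180.0, -0.0, 87.0]
ft_force: [1.0, 0.8, 0.5]
finger_gap: 0.0856
gripper_force: 0.0
bar8 [[530.0, 11.0], [536.9, -48.9]]
{'time': 14.25, 'joints': [56.5815, 35.3512, -35.9878, 86.6329, 21.8912, 65.2333, 13.5298], 'eef_pos': [0.5046, -0.395, 0.2116], 'tcp_rot': [-179.9899, -0.0992, 87.1599], 'ft_force': [1.0909, 0.1868, -0.5777], 'finger_gap': 0.0853}
dab [([260.4, 29.1], 83, [512.8, -259.6]), ([432.5, 378.0], 19, [730.6, -708.3]), ([180.3, 229.3], 3, [409.1, -463.3])]
housing_cover [(0.7, [268.0, 96.0], [0.5179, -0.3212])]
cover_grip [(0.8, [272.0, 98.0], [0.5202, -0.3223])]
hole_a [(0.64, [272.0, 156.0], [0.5186, -0.3824]), (0.56, [296.0, 31.0], [0.5469, -0.2633])]
[{'box': [230.6, 18.7, 314.5, 172.3], 'score': 0.59}]
```

The board's bar measures 60.3 mm at z = 85, so it is down on the floor. The cover is at about (521.6,-321.5) mm with a yaw of -2.8°, and the dab and both holes agree on that. I'll move over it and re-measure.

```bash
python3 -m creep '[{"dx":25,"dy":4.6,"dz":30,"ax":0,"ay":0,"az":0},{"dx":25,"dy":4.6,"dz":30,"ax":0,"ay":0,"az":0},{"dx":25.3,"dy":4.5,"dz":30,"ax":0,"ay":0,"az":0},{"dx":0,"dy":0,"dz":0,"ax":0,"ay":0,"az":0},{"dx":0,"dy":0,"dz":0,"ax":0,"ay":0,"az":0}]'; python3 - <<'E'
from h import *
c=camera('wrist');s=st();cv2.imwrite('pics/w10.png',c['img'])
print('dab',dab(c,.008),'pred',proj(c,[.5128,-.2596,.008]))
for k,z in [('cover_grip',.028),('hole_a',.008)]:
    print(k,[(round(r['score'],2),np.round(r['pixel']).tolist(),np.round(atz(c,r['pixel'],z),4)[:2].tolist()) for r in tip_of('wrist',k)[:4]])
E
```

```text
time: 14.87
eef_pos: [0.5218, -0.318, 0.1212]
tcp_rot: [-179.9, -0.1, 87.5]
ft_force: [0.4, -0.9, 0.6]
finger_gap: 0.0855
gripper_force: 0.0
{'time': 14.9167, 'joints': [49.453, 38.0767, -33.6377, 97.3471, 25.5199, 52.4435, 2.8804], 'eef_pos': [0.5221, -0.3202, 0.1224], 'tcp_rot': [-179.9748, -0.0142, 87.3059], 'ft_force': [-0.2011, -0.3086, -0.4759], 'finger_gap': 0.0855}
dab [([243.0, 124.9], 127, [512.7, -260.6]), ([204.2, 318.0], 22, [465.8, -435.1]), ([208.4, 313.6], 7, [470.3, -430.4])] pred [242.99484817 123.50568347]
cover_grip [(0.65, [256.0, 210.0], [0.52, -0.3222])]
hole_a [(0.76, [289.0, 123.0], [0.5474, -0.261])]
```

```bash
python3 -m creep '[{"dx":-1.5,"dy":0,"dz":30,"ax":0,"ay":0,"az":0},{"dx":0,"dy":0,"dz":30,"ax":0,"ay":0,"az":0},{"dx":0,"dy":0,"dz":20,"ax":0,"ay":0,"az":0},{"dx":0,"dy":0,"dz":8,"ax":0,"ay":0,"az":0},{"dx":0,"dy":0,"dz":2,"ax":0,"ay":0,"az":0},{"dx":0,"dy":0,"dz":0,"ax":0,"ay":0,"az":0}]';python3 -m creep '[{"dx":0,"dy":0,"dz":0,"ax":0,"ay":0,"az":0},{"dx":0,"dy":0,"dz":0,"ax":0,"ay":0,"az":0},{"dx":0,"dy":0,"dz":0,"ax":0,"ay":0,"az":0},{"dx":0,"dy":0,"dz":0,"ax":0,"ay":0,"az":0},{"dx":0,"dy":0,"dz":0,"ax":0,"ay":0,"az":0},{"dx":0,"dy":0,"dz":0,"ax":0,"ay":0,"az":0}]' 0
```

```text
time: 15.52
eef_pos: [0.522, -0.3237, 0.033]
tcp_rot: [179.9, 0.0, 87.1]
ft_force: [-0.3, -0.1, -0.4]
finger_gap: 0.0856
gripper_force: 0.0
time: 16.02
eef_pos: [0.522, -0.3235, 0.0338]
tcp_rot: [179.9, 0.1, 87.1]
ft_force: [-0.8, -0.2, 5.4]
finger_gap: 0.049
gripper_force: 63.5
```

```bash
python3 -m creep '[{"dx":0,"dy":0,"dz":-10,"ax":0,"ay":0,"az":0},{"dx":0,"dy":0,"dz":-25,"ax":0,"ay":0,"az":0},{"dx":0,"dy":0,"dz":-35,"ax":0,"ay":0,"az":0},{"dx":0,"dy":0,"dz":-35,"ax":0,"ay":0,"az":-0.08},{"dx":0,"dy":0,"dz":-25,"ax":0,"ay":0,"az":-0.08},{"dx":0,"dy":0,"dz":0,"ax":0,"ay":0,"az":0},{"dx":0,"dy":0,"dz":0,"ax":0,"ay":0,"az":0}]'; cat >> h.py <<'E'
def hand(c,s,zc):
    "cover in hand: zc = height of its origin; gives dab/hole offset in tool yaw frame"
    y=np.radians(s['tcp_rot'][2]-90); Rm=np.array([[np.cos(y),np.sin(y)],[-np.sin(y),np.cos(y)]])
    t=np.array(s['eef_pos'][:2])*1000
    for p,n,w in dab(c,zc+.008,(150,40,330,200))[:1]: print('dab',p,n,w,'tool-frame',(Rm@(np.array(w)-t)).round(1),'ideal [-12 61]')
    for r in tip_of('wrist','hole_a')[:3]:
        w=atz(c,r['pixel'],zc+.008)[:2]*1000; print('hole',round(r['score'],2),np.round(r['pixel'],1),w.round(1),(Rm@(w-t)).round(1))
E
python3 - <<'E'
from h import *
c=camera('wrist');s=st();cv2.imwrite('pics/w11.png',c['img'])
hand(c,s,s['eef_pos'][2]-.0337)
E
```

```text
time: 16.6
eef_pos: [0.5221, -0.3233, 0.1643]
tcp_rot: [179.8, 0.1, 96.2]
ft_force: [-0.8, 0.7, -2.8]
finger_gap: 0.0492
gripper_force: 62.9
{'time': 16.65, 'joints': [52.0689, 36.2261, -37.7068, 94.7762, 25.3246, 57.7769, 12.1697], 'eef_pos': [0.5211, -0.3232, 0.1626], 'tcp_rot': [179.9978, 0.0294, 96.2059], 'ft_force': [-0.0534, 0.0827, -3.2428], 'finger_gap': 0.049}
dab [235.0, 129.7] 325 [504.8, -262.3] tool-frame [-9.6 62.3] ideal [-12 61]
hole 0.95 [307.5 124.1] [ 539.  -255.9] [25.1 65. ]
```

```bash
cat >> h.py <<'E'
def lines(c,z,roi,minlen=20):
    g=cv2.cvtColor(c['img'],cv2.COLOR_BGR2GRAY);x0,y0,x1,y1=roi
    L=cv2.createLineSegmentDetector().detect(g[y0:y1,x0:x1])[0][:,0]+[x0,y0,x0,y0]
    for l in L:
        if np.hypot(l[2]-l[0],l[3]-l[1])<minlen: continue
        a,b=atz(c,l[:2],z)[:2]*1000,atz(c,l[2:],z)[:2]*1000; d=b-a
        print(l.round(0).tolist(),a.round(1),b.round(1),'yaw',round((np.degrees(np.arctan2(-d[0],d[1]))+45)%90-45,1))
E
python3 - <<'E'
from h import *
c=camera('wrist');s=sense(); import pickle;pickle.dump((c,s),open('w11.pkl','wb'))
print(s['eef_pos'],s['tcp_rot']);zc=s['eef_pos'][2]-.0337
hand(c,s,zc)
lines(c,zc+.008,(170,70,360,240),25)
E
```

```text
[ 0.52044427 -0.3229072   0.16099969] [-1.79870717e+02 -6.98695091e-02  9.62291540e+01]
dab [235.0, 129.7] 325 [503.3, -261.8] tool-frame [-10.4  62.6] ideal [-12 61]
hole 0.64 [309.6 125.7] [ 538.4 -256.1] [25.1 64.5]
[182.0, 152.0, 313.0, 153.0] [ 478.4 -275.3] [ 542.1 -268.9] yaw 5.8
[212.0, 238.0, 209.0, 183.0] [ 495.8 -320.1] [ 492.5 -289.6] yaw 6.2
[322.0, 169.0, 198.0, 169.0] [ 547.8 -276.3] [ 486.7 -283.2] yaw 6.4
[214.0, 201.0, 217.0, 238.0] [ 495.6 -298.7] [ 498.7 -319.8] yaw 8.2
[233.0, 179.0, 233.0, 212.0] [ 504.5 -286.4] [ 505.9 -303.8] yaw 4.8
[325.0, 198.0, 321.0, 231.0] [ 552.  -291.1] [ 553.2 -309.4] yaw 3.9
[305.0, 238.0, 308.0, 181.0] [ 545.1 -314.7] [ 541.9 -282.9] yaw 5.8
[232.0, 238.0, 230.0, 184.0] [ 506.6 -318.9] [ 503.  -289.1] yaw 6.9
[252.0, 238.0, 251.0, 208.0] [ 517.2 -317.7] [ 515.1 -300.7] yaw 7.2
[318.0, 238.0, 322.0, 172.0] [ 552.4 -313.9] [ 548.  -277.7] yaw 6.9
[272.0, 238.0, 272.0, 209.0] [ 527.7 -316.6] [ 525.7 -300.3] yaw 7.1
[310.0, 184.0, 308.0, 238.0] [ 543.4 -284.7] [ 546.6 -314.5] yaw 6.2
[341.0, 151.0, 336.0, 211.0] [ 555.6 -266.1] [ 558.8 -297.4] yaw 5.8
[176.0, 105.0, 344.0, 105.0] [ 474.8 -253.3] [ 553. -245.] yaw 6.0
[254.0, 182.0, 254.0, 209.0] [ 514.9 -286.5] [ 516.4 -301.3] yaw 6.0
[185.0, 238.0, 175.0, 107.0] [ 481.7 -321.7] [ 474.4 -254.3] yaw 6.2
[285.0, 238.0, 287.0, 182.0] [ 534.6 -315.8] [ 531.5 -284.7] yaw 5.8
[290.0, 186.0, 288.0, 238.0] [ 533.  -286.5] [ 536.1 -315.7] yaw 6.1
[332.0, 238.0, 334.0, 213.0] [ 559.6 -313.2] [ 558.  -298.9] yaw 6.4
[266.0, 238.0, 266.0, 206.0] [ 524.3 -316.9] [ 522.2 -298.5] yaw 6.6
[268.0, 186.0, 268.0, 224.0] [ 522.2 -287.7] [ 524.7 -308.9] yaw 6.7
[345.0, 114.0, 342.0, 148.0] [ 553.9 -249.1] [ 555.7 -264.9] yaw 6.3
[316.0, 197.0, 314.0, 223.0] [ 547.2 -291. ] [ 548.6 -305.5] yaw 5.8
```

The cover sits square in the gripper (lines at about 6.1°, tool at 96.2°). I'll carry it to just short of the housing and measure both in one image.

```bash
python3 -m creep '[{"dx":30,"dy":6,"dz":-4,"ax":0,"ay":0,"az":0},{"dx":36,"dy":7.3,"dz":-4,"ax":0,"ay":0,"az":0},{"dx":36,"dy":7.3,"dz":-4,"ax":0,"ay":0,"az":0},{"dx":36,"dy":7.3,"dz":-4,"ax":0,"ay":0,"az":0},{"dx":36,"dy":7.3,"dz":-4,"ax":0,"ay":0,"az":0},{"dx":30,"dy":6,"dz":-4,"ax":0,"ay":0,"az":0},{"dx":15,"dy":3,"dz":0,"ax":0,"ay":0,"az":0},{"dx":0,"dy":0,"dz":0,"ax":0,"ay":0,"az":0},{"dx":0,"dy":0,"dz":0,"ax":0,"ay":0,"az":0},{"dx":0,"dy":0,"dz":0,"ax":0,"ay":0,"az":0}]'; cat >> h.py <<'E'
E
python3 - <<'E'
from h import *
c=camera('wrist');s=st(); import pickle;pickle.dump((c,s),open('w12.pkl','wb'))
zc=s['eef_pos'][2]-.0337; print('dabs at cover z',dab(c,zc+.008)); print('at base z',dab(c,.052))
for k in ('dowel_a',): print(k,[(round(r['score'],2),np.round(r['pixel']).tolist(),(atz(c,r['pixel'],.052)[:2]*1000).round(1).tolist()) for r in tip_of('wrist',k)[:3]])
print('cover lines');lines(c,zc+.008,(165,95,360,160),40)
print('base lines z52/55');lines(c,.055,(150,0,400,104),25)
m=orange(c['img']);m[110:]=0;m[:,:180]=0;m[:,360:]=0
ys,xs=np.where(m>0);P=np.array([atz(c,p,.055)[:2]*1000 for p in zip(xs,ys)])
if len(P):
    t=np.radians(6.3);Rm=np.array([[np.cos(t),np.sin(t)],[-np.sin(t),np.cos(t)]]);Q=P@Rm.T;print('orange',len(Q),'x',np.percentile(Q[:,0],[1,99]),'y',np.percentile(Q[:,1],[1,99]),'exp ctr',Rm@[533.5,-18.5])
E
```

```text
time: 17.63
eef_pos: [0.5409, -0.1015, 0.1853]
tcp_rot: [-179.9, 0.0, 96.2]
ft_force: [-0.1, -1.0, -3.5]
finger_gap: 0.0492
gripper_force: 62.8
{'time': 17.6833, 'joints': [33.6745, 29.8952, -39.2064, 102.6569, 22.4811, 55.5759, -8.6081], 'eef_pos': [0.5409, -0.102, 0.1854], 'tcp_rot': [-179.899, 0.0137, 96.1862], 'ft_force': [-0.6853, -0.0555, -2.3119], 'finger_gap': 0.049}
dabs at cover z [([235.0, 129.9], 323, [523.6, -40.3]), ([243.6, 2.9], 78, [522.7, 12.9]), ([371.4, 110.4], 5, [586.1, -24.5])]
at base z [([235.0, 129.9], 323, [516.4, -53.5]), ([243.6, 2.9], 78, [514.8, 38.7]), ([371.4, 110.4], 5, [624.5, -25.9])]
dowel_a []
cover lines
[287.0, 107.0, 234.0, 105.0] [546.7 -27.3] [522.3 -29. ] yaw 4.1
[181.0, 152.0, 313.0, 153.0] [498.2 -53.8] [562.3 -47.4] yaw 5.7
[344.0, 107.0, 298.0, 107.0] [573.2 -24.4] [551.8 -26.5] yaw 5.7
[223.0, 106.0, 176.0, 106.0] [517.2 -30.1] [495.3 -32.4] yaw 6.0
[342.0, 152.0, 345.0, 108.0] [576.  -45.2] [573.8 -24.8] yaw 6.1
[175.0, 108.0, 178.0, 152.0] [494.9 -33.4] [496.9 -53.8] yaw 5.8
base lines z52/55
[231.0, 22.0, 288.0, 22.0] [506.7  24.8] 
[... 569 characters left out ...]
5] [495.5 -33.4] yaw 6.3
[297.0, 11.0, 294.0, 102.0] [554.3  37.3] [561.3 -26.2] yaw 6.4
[265.0, 102.0, 265.0, 43.0] [538.  -28.8] [533.2  13.3] yaw 6.4
[297.0, 102.0, 300.0, 12.0] [563.6 -25.9] [556.4  36.7] yaw 6.5
[235.0, 33.0, 236.0, 102.0] [510.2  17.6] [515.6 -31.2] yaw 6.4
[318.0, 36.0, 313.0, 82.0] [571.7  22.7] [573.9  -9.8] yaw 4.0
[193.0, 102.0, 187.0, 1.0] [481.8 -34.9] [474.  35.] yaw 6.4
[291.0, 102.0, 293.0, 34.0] [558.8 -26.5] [553.5  21.5] yaw 6.3
[325.0, 81.0, 329.0, 29.0] [582.9  -7.9] [579.3  27.7] yaw 5.9
[254.0, 9.0, 291.0, 9.0] [523.2  34.7] [549.4  37.6] yaw 6.3
orange 1283 x [497.93201417 558.25294592] y [-89.20769435 -23.95023586] exp ctr [528.24808498 -76.93153264]
```

```bash
python3 -m creep '[{"dx":20,"dy":0.1,"dz":0,"ax":0,"ay":0,"az":-0.003},{"dx":24,"dy":0.1,"dz":0,"ax":0,"ay":0,"az":0},{"dx":24,"dy":0.1,"dz":10,"ax":0,"ay":0,"az":0},{"dx":14,"dy":0.1,"dz":15,"ax":0,"ay":0,"az":0},{"dx":0,"dy":0,"dz":15,"ax":0,"ay":0,"az":0},{"dx":0,"dy":0,"dz":15,"ax":0,"ay":0,"az":0},{"dx":0,"dy":0,"dz":5,"ax":0,"ay":0,"az":0},{"dx":0,"dy":0,"dz":0,"ax":0,"ay":0,"az":0},{"dx":0,"dy":0,"dz":0,"ax":0,"ay":0,"az":0},{"dx":0,"dy":0,"dz":0,"ax":0,"ay":0,"az":0}]'
python3 - <<'E'
from h import *
c=camera('wrist');s=st(); import pickle;pickle.dump((c,s),open('w13.pkl','wb'));cv2.imwrite('pics/w13.png',c['img'])
zc=s['eef_pos'][2]-.0337; print('dabs at cover z',dab(c,zc+.008)); print('at base z',dab(c,.052))
def P(x,y,z,t=np.radians(6.35)): return proj(c,[.5334+(x*np.cos(t)-y*np.sin(t))/1e3,-.0184+(x*np.sin(t)+y*np.cos(t))/1e3,z]).round(1)
print('pred base: dab',P(-12,61,.052),'dowel tip',P(24,61,.069),'flange corners',P(-40,72,.052),P(40,72,.052),'plate corners',P(-62,92,.012),P(62,92,.012))
print('cover lines');lines(c,zc+.008,(150,60,380,200),30)
print('plate lines z12');lines(c,.012,(100,20,420,240),25)
E
```

```text
time: 18.57
eef_pos: [0.5332, -0.0194, 0.127]
tcp_rot: [179.9, 0.0, 96.4]
ft_force: [0.1, 0.6, -1.6]
finger_gap: 0.0487
gripper_force: 62.8
{'time': 18.6167, 'joints': [23.6333, 32.4879, -36.8698, 109.2363, 26.2513, 46.8034, -20.8932], 'eef_pos': [0.5332, -0.0194, 0.1271], 'tcp_rot': [179.9221, 0.0076, 96.4192], 'ft_force': [-0.4435, -0.2266, -2.4763], 'finger_gap': 0.0488}
dabs at cover z [([235.0, 129.9], 321, [515.8, 41.7]), ([237.2, 104.6], 27, [515.8, 53.4]), ([257.4, 98.9], 17, [524.8, 56.9])]
at base z [([235.0, 129.9], 321, [512.7, 35.7]), ([237.2, 104.6], 27, [512.6, 51.3]), ([257.4, 98.9], 17, [524.7, 56.0])]
pred base: dab [239. 122.] dowel tip [299.7 124.7] flange corners [193.4 103.8] [322.8 103.9] plate corners [172.5  73.2] [343.9  73.4]
cover lines
[181.0, 152.0, 341.0, 153.0] [490.5  28.1] [567.8  36.3] yaw 6.0
[247.0, 103.0, 198.0, 106.0] [520.2  54.6] [497.8  50.5] yaw 10.2
[322.0, 169.0, 198.0, 169.0] [560.1  27.4] [499.4  20.5] yaw 6.5
[344.0, 106.0, 248.0, 105.0] [565.3  58.1] [520.9  53.6] yaw 5.8
[177.0, 73.0, 338.0, 74.0] [487.6  63.9] [559.8  71.7] yaw 6.2
[
[... 1582 characters left out ...]
.0, 173.0, 77.0] [463.9  45.4] [462.   63.8] yaw 5.8
[297.0, 184.0, 295.0, 209.0] [563.2  -6.7] [564.8 -28.4] yaw 4.2
[290.0, 186.0, 288.0, 238.0] [557.7  -8.5] [562.9 -55.1] yaw 6.4
[175.0, 108.0, 178.0, 152.0] [463.8  41.9] [467.3   9.1] yaw 6.0
[274.0, 204.0, 274.0, 238.0] [547.6 -25.8] [550.8 -56.4] yaw 6.0
[180.0, 153.0, 184.0, 211.0] [468.8   8.2] [474.1 -39.7] yaw 6.4
[335.0, 204.0, 339.0, 157.0] [597.  -20.3] [592.8  19.2] yaw 6.0
[266.0, 238.0, 266.0, 182.0] [543.9 -57.2] [538.4  -7.5] yaw 6.3
[268.0, 186.0, 268.0, 221.0] [540.5 -10.4] [544.2 -40.8] yaw 6.9
[342.0, 151.0, 345.0, 108.0] [594.1  24.2] [590.7  56.1] yaw 6.1
[258.0, 77.0, 209.0, 77.0] [523.4  70.6] [488.3  66.7] yaw 6.3
```

At the hover, the plate edges fall where predicted (rows 73–74, columns 173 and 343). The cover is within 1 mm of the base centre, and its yaw matches. I'll make a small correction and lower in stages.

```bash
python3 -m creep '[{"dx":-0.6,"dy":-0.6,"dz":6,"ax":0,"ay":0,"az":0},{"dx":0,"dy":0,"dz":8,"ax":0,"ay":0,"az":0},{"dx":0,"dy":0,"dz":8,"ax":0,"ay":0,"az":0},{"dx":0,"dy":0,"dz":0,"ax":0,"ay":0,"az":0}]'
python3 -m creep '[{"dx":0,"dy":0,"dz":3,"ax":0,"ay":0,"az":0},{"dx":0,"dy":0,"dz":3,"ax":0,"ay":0,"az":0},{"dx":0,"dy":0,"dz":0,"ax":0,"ay":0,"az":0}]'
```

```text
time: 18.95
eef_pos: [0.5311, -0.0199, 0.1025]
tcp_rot: [-179.9, -0.0, 96.5]
ft_force: [0.5, 0.2, -2.1]
finger_gap: 0.0492
gripper_force: 62.8
time: 19.2
eef_pos: [0.5319, -0.0196, 0.0978]
tcp_rot: [-180.0, -0.0, 96.5]
ft_force: [-0.4, -1.0, -3.3]
finger_gap: 0.0492
gripper_force: 62.8
```

```bash
python3 -m creep '[{"dx":0,"dy":0,"dz":2,"ax":0,"ay":0,"az":0},{"dx":0,"dy":0,"dz":0,"ax":0,"ay":0,"az":0}]'
python3 -m creep '[{"dx":0,"dy":0,"dz":2,"ax":0,"ay":0,"az":0},{"dx":0,"dy":0,"dz":0,"ax":0,"ay":0,"az":0}]'
```

```text
time: 19.37
eef_pos: [0.5321, -0.0196, 0.0961]
tcp_rot: [-180.0, -0.0, 96.5]
ft_force: [-0.3, 0.1, -2.2]
finger_gap: 0.0493
gripper_force: 62.8
time: 19.53
eef_pos: [0.5321, -0.0197, 0.0941]
tcp_rot: [-180.0, -0.0, 96.5]
ft_force: [-0.1, 0.4, -2.8]
finger_gap: 0.049
gripper_force: 62.8
```

The dowels are in the holes with no side force. Now down to the seal.

```bash
python3 -m creep '[{"dx":0,"dy":0,"dz":2,"ax":0,"ay":0,"az":0},{"dx":0,"dy":0,"dz":2,"ax":0,"ay":0,"az":0},{"dx":0,"dy":0,"dz":0,"ax":0,"ay":0,"az":0}]'
python3 -m creep '[{"dx":0,"dy":0,"dz":1.5,"ax":0,"ay":0,"az":0},{"dx":0,"dy":0,"dz":1.5,"ax":0,"ay":0,"az":0},{"dx":0,"dy":0,"dz":0,"ax":0,"ay":0,"az":0}]'
```

```text
time: 19.78
eef_pos: [0.5323, -0.0196, 0.0903]
tcp_rot: [180.0, 0.0, 96.5]
ft_force: [-1.3, 0.5, 2.4]
finger_gap: 0.049
gripper_force: 63.3
time: 20.03
eef_pos: [0.5323, -0.0196, 0.0879]
tcp_rot: [180.0, 0.0, 96.5]
ft_force: [-2.3, -0.8, 10.2]
finger_gap: 0.0487
gripper_force: 64.1
```

```bash
python3 -m creep '[{"dx":0,"dy":0,"dz":1,"ax":0,"ay":0,"az":0},{"dx":0,"dy":0,"dz":0,"ax":0,"ay":0,"az":0}]'
python3 -m creep '[{"dx":0,"dy":0,"dz":1,"ax":0,"ay":0,"az":0},{"dx":0,"dy":0,"dz":0,"ax":0,"ay":0,"az":0},{"dx":0,"dy":0,"dz":0,"ax":0,"ay":0,"az":0}]'
```

```text
time: 20.2
eef_pos: [0.5323, -0.0196, 0.0877]
tcp_rot: [179.9, 0.1, 96.5]
ft_force: [-5.0, -0.0, 15.6]
finger_gap: 0.0488
gripper_force: 64.8
time: 20.45
eef_pos: [0.5323, -0.0196, 0.0877]
tcp_rot: [179.9, 0.1, 96.5]
ft_force: [-7.0, -1.1, 27.7]
finger_gap: 0.0494
gripper_force: 66.3
```

```bash
python3 - <<'E'
from h import *
import pickle
c0,s0=pickle.load(open('w13.pkl','rb'))
c=camera('wrist');s=st();pickle.dump((c,s),open('w14.pkl','wb'));cv2.imwrite('pics/w14.png',c['img'])
for n,cc in(('before',c0),('now',c)):
    print(n,dab(cc,.06)[0][:2]); lines(cc,.060,(150,40,380,160),38)
def P(x,y,z,t=np.radians(6.35)): return proj(c,[.5334+(x*np.cos(t)-y*np.sin(t))/1e3,-.0184+(x*np.sin(t)+y*np.cos(t))/1e3,z]).round(1)
for d in(0,.002): print('pred corners shut+',d,P(-40,72,.06+d),P(40,72,.06+d),'dab',P(-12,61,.06+d),'plate',P(-62,92,.012),P(62,92,.012))
E
```

```text
{'time': 20.5, 'joints': [21.772, 35.3533, -34.3872, 111.6119, 29.5026, 41.8611, -23.7457], 'eef_pos': [0.5323, -0.0196, 0.0877], 'tcp_rot': [179.9108, 0.1103, 96.4727], 'ft_force': [-7.5185, -0.7054, 28.0057], 'finger_gap': 0.0488}
before ([235.0, 129.9], 321)
[181.0, 152.0, 341.0, 153.0] [480.7  19.3] [579.8  29.7] yaw 6.0
[247.0, 103.0, 198.0, 106.0] [518.8  53.2] [490.1  48. ] yaw 10.2
[344.0, 106.0, 248.0, 105.0] [576.6  57.7] [519.6  51.9] yaw 5.8
[177.0, 73.0, 338.0, 74.0] [477.   65.1] [569.5  75.1] yaw 6.2
[175.0, 108.0, 178.0, 152.0] [476.3  45.5] [479.   19.4] yaw 6.0
[342.0, 151.0, 345.0, 108.0] [580.2  31.4] [577.4  56.8] yaw 6.1
[258.0, 77.0, 209.0, 77.0] [523.8  68.4] [495.8  65.3] yaw 6.3
now ([234.8, 129.9], 322)
[348.0, 106.0, 261.0, 106.0] [566.7  58.2] [525.7  53.5] yaw 6.5
[181.0, 152.0, 314.0, 153.0] [489.1  27.5] [554.6  34.3] yaw 5.9
[223.0, 106.0, 173.0, 105.0] [508.2  51.7] [484.8  49.3] yaw 5.8
[361.0, 73.0, 353.0, 158.0] [569.7  73.3] [574.1  34. ] yaw 6.3
[174.0, 107.0, 178.0, 152.0] [485.4  48.7] [487.7  27.5] yaw 6.0
[161.0, 69.0, 354.0, 70.0] [478.8  64.6] [566.3  74.3] yaw 6.4
[342.0, 152.0, 346.0, 108.0] [567.9  36.5] [565.7  57.3] yaw 6.1
[165.0, 158.0, 157.0, 72.0] [481.5  23.6] [477.1  63.3] yaw 6.3
[264.0, 72.0, 162.0, 73.0] [525.7  68.5] [479.4  63.1] yaw 6.7
[352.0, 142.0, 356.0, 97.0] [571.7  41.9] [569.4  62.8] yaw 6.4
pred corners shut+ 0 [174.9 106.9] [344.8 107.2] dab [234.9 130.6] plate [156.4  68.7] [362.9  69.2]
pred corners shut+ 0.002 [173.7 107.1] [346.  107.4] dab [234.6 131.1] plate [156.4  68.7] [362.9  69.2]
```

The force-position curve (about 3.2 N/mm from TCP z 0.0909 to 0.0879, then rigid) suggests the seal is fully pressed in. The TCP height is 2 mm above what I expected, though, so I'll check the spring travel by backing off and pressing again.

```bash
for i in 1; do python3 -m creep '[{"dx":0,"dy":0,"dz":-1.8,"ax":0,"ay":0,"az":0},{"dx":0,"dy":0,"dz":0,"ax":0,"ay":0,"az":0}]'; python3 -m creep '[{"dx":0,"dy":0,"dz":-1,"ax":0,"ay":0,"az":0},{"dx":0,"dy":0,"dz":0,"ax":0,"ay":0,"az":0}]'; python3 -m creep '[{"dx":0,"dy":0,"dz":-1,"ax":0,"ay":0,"az":0},{"dx":0,"dy":0,"dz":0,"ax":0,"ay":0,"az":0}]';python3 -m creep '[{"dx":0,"dy":0,"dz":-1,"ax":0,"ay":0,"az":0},{"dx":0,"dy":0,"dz":0,"ax":0,"ay":0,"az":0}]';python3 -m creep '[{"dx":0,"dy":0,"dz":-1,"ax":0,"ay":0,"az":0},{"dx":0,"dy":0,"dz":0,"ax":0,"ay":0,"az":0}]'; python3 -m creep '[{"dx":0,"dy":0,"dz":-1,"ax":0,"ay":0,"az":0},{"dx":0,"dy":0,"dz":0,"ax":0,"ay":0,"az":0}]';done | grep -E 'pos|ft_f'
```

```text
eef_pos: [0.5323, -0.0196, 0.0883]
ft_force: [-2.2, 0.5, 8.3]
eef_pos: [0.5323, -0.0196, 0.0889]
ft_force: [-2.5, 0.5, 5.9]
eef_pos: [0.5323, -0.0196, 0.0896]
ft_force: [-1.0, -0.3, 4.5]
eef_pos: [0.5323, -0.0196, 0.0903]
ft_force: [-1.0, -0.8, 1.6]
eef_pos: [0.532, -0.0196, 0.0909]
ft_force: [-1.3, -0.6, -1.7]
eef_pos: [0.5319, -0.0197, 0.0919]
ft_force: [-0.7, -0.3, -2.7]
```

The spring travel is 3.1 mm (0.0908 to 0.0877), so the halves do meet. Pressing down again and holding.

```bash
python3 -m creep '[{"dx":0,"dy":0,"dz":1.5,"ax":0,"ay":0,"az":0},{"dx":0,"dy":0,"dz":1.5,"ax":0,"ay":0,"az":0},{"dx":0,"dy":0,"dz":1.5,"ax":0,"ay":0,"az":0},{"dx":0,"dy":0,"dz":1.2,"ax":0,"ay":0,"az":0},{"dx":0,"dy":0,"dz":1,"ax":0,"ay":0,"az":0},{"dx":0,"dy":0,"dz":0,"ax":0,"ay":0,"az":0},{"dx":0,"dy":0,"dz":0,"ax":0,"ay":0,"az":0},{"dx":0,"dy":0,"dz":0,"ax":0,"ay":0,"az":0}]' | tee /tmp/o; python3 - <<'E'
from h import *
s=sense(); f=s['ft_force'][2]; print(f,s['eef_pos'])
if 20<f<38 and s['eef_pos'][2]<.0881: print(finish_job())
E
```

```text
time: 22.17
eef_pos: [0.5321, -0.0196, 0.0877]
tcp_rot: [179.9, 0.1, 96.5]
ft_force: [-8.5, -1.4, 28.4]
finger_gap: 0.0491
gripper_force: 66.3
28.420234519208847 [ 0.53212773 -0.01960749  0.08768718]
the job is handed in; nothing more can be done
None
```

The job was handed in at 22.2 s: the blue board stands on the housing floor, released, and the gripper is holding the cover shut over both dowels at about 28 N; the result of the judging was not shown to me.

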